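Shut off the water valve and latch its box

TASK

The water to the tea point must be off: push the red lever of the ball valve in the open white box a quarter turn clockwise until it is hard against its stop across the pipe, and lean on it there firmly for a moment (about 1.5 kg of push, half a second) without forcing it (never beyond 4 kg). Then swing the box's door over and press it shut until its latch snaps in. Leave the other things on the table where they are.

Things in the scene. Friction and masses are not known exactly. Their poses are not given: they have to be found in the camera images.
- valve_box: white sheet-metal shut-off box, fixed, lying on its back on the table, open at the top, 200 (its x) x 215 (its y, from -110 to +105) x 85 mm (height, with door shut), walls 4 mm thick. Origin on the table; z up. The door is hinged along its -y edge and latches at its +y edge. A copper pipe (22 mm, top at z = 39 mm) runs along y at x = -30 mm, through both walls and 37 mm out of them; the brass valve body and nuts on it reach up to z = 45 mm.
- spindle (a point): point on the valve's upright turning axis at the height of the lever's top, 64 mm above the table; at (-30, -30, 64) mm in the box.
- lever_tip (a point): middle of the free end of the red lever, on its top face, 86 mm from the turning axis. The red sleeve is 18 mm wide, 12 mm high (z = 51 to 63 mm) and covers 24 to 86 mm from the axis. The lever points to the box's +y when open and to its +x when shut.
- valve (a joint): angle of the valve's spindle, rad: 0 = open, lever along the pipe (box +y); grows clockwise seen from above; 1.571 = shut, at the hard stop. It turns stiffly, 0.3 N m (about 4 N of push on the lever), and stays where it is left; the lever is springy, so that at the stop it gives 1 to 2 mm for every 15 N.
- door (a joint): opening angle of the grey door, rad: 0 = shut and level, 1.57 = upright, 1.95 = leaning out against its stop (box -y side). The hinge is stiff and damped: the door stays where it is left above about 1.1 rad; once pushed below that it sinks slowly by itself (a few s) and comes to rest on its latch at about 0.08, not yet shut.
- door_hinge (a point): middle of the door's hinge line, at (0, -110, 85) mm in the box; the line runs along the box's x.
- door_edge (a point): middle of the door's free edge, on its outer face, 214 mm from the hinge line; with the door shut it faces up at z = 86 mm over the latch. The door is 200 mm wide along the box's x and 3 mm thick.
- latch (a joint): travel of the bevelled sprung bolt under the door, below the middle of its free edge, m: 0 = fully out, 0.010 = pressed in. It rides over a strike on the box's wall as the door is pressed down near its free edge with about 6 to 13 N, and snaps out below it.
- bulb_carton: white upright carton, 62 x 62 x 115 mm; a bystander, leave it alone. Origin under its centre.
- tape_black: roll of black tape, 58 mm across, 26 mm high; a bystander, leave it alone. Origin under its centre.
- tape_measure: yellow tape measure, 33 x 81 x 61 mm; a bystander, leave it alone. Origin under its centre.
- side_cutter: red and yellow side cutter lying flat, 62 x 146 x 14 mm; a bystander, leave it alone. Origin under its centre.
- screwdriver_a: red and yellow screwdriver lying down, 34 x 224 x 32 mm; a bystander, leave it alone. Origin under its centre.
- screw_carton: brown carton, 55 x 85 x 45 mm; a bystander, leave it alone. Origin under its centre.
- tape_red: roll of red tape, 58 mm across, 26 mm high; a bystander, leave it alone. Origin under its centre.

How it is judged:
By the outcome, as a careful person would: the job done as asked, in the order asked, and still so for the second after the job is handed in, with the robot touching nothing.
It also fails if it takes over 61 s, if anything falls off the work surface, if the arm or the gripper's body presses on something with over 40 N, if the wrist force passes 120 N, or if a joint passes its speed limit or range.

ROBOT

A 6-joint arm with a two-finger parallel gripper is mounted at the origin on a cart in front of the work surface, level with it; the furniture and walls round the work are solid. World frame = base frame: x ahead of the robot, y to its left, z up, the work surface at z = 0. Lengths are in m, angles in rad, forces in N, time in s.
With the tool pointing down it reaches from about 0.25 to 0.775 m from the base axis. Payload 4 kg.
Tool frame: the origin (TCP) lies midway between the tips of the shut fingers; the grasp point (between the pads) lies grip_point_offset behind it (grip_point_offset is the distance from the TCP to the grasp point, in m); z points along the fingers, y is the line along which they close (so a half turn about z gives the same grasp; the last joint's range is limited). The gripper opens to 94 mm and grips with 3 to 60 N. Pads are 16 mm wide; open, the fingers measure 119 mm over their backs; the gripper's body (75 mm by 177 mm) begins 78 mm behind the grasp point.
Start: joints at [1.102, 0.087, 1.371, -0, 1.684, -0.103], TCP at [0.197, 0.514, 0.206] pointing down, gripper open.
Joint ranges: [-3.1, 3.1], [-0.76, 2.03], [0.27, 2.55], [-1.08, 4.22], [0.17, 2.65], [-2.57, 2.57]. Speed limits (rad/s): [2.79, 2.79, 3.14, 3.14, 3.14, 3.14].

INTERFACE

Orientations are given as [roll, pitch, yaw] about the fixed x, y, z axes, in that order (R = Rz(yaw) Ry(pitch) Rx(roll)).
In Python, from bench import * gives the robot as it stands. The module is installed in compiled form; this text tells all that it offers.
- The arm moves only by the tool apply_moves, never from a script. Its argument "commands" is a list of rows, each a list of 7 numbers: the turn, a rotation vector about the world's x, y, z in rad, then the shift along the world's x, y, z in m, then the opening in per cent of the stroke, from 0 (shut) to 100 (fully open). In form: [[ax, ay, az, x, y, z, jaw], ...]. A call has exactly 5 rows; each row is the pose to reach, as a shift and turn from the pose commanded when the call began; what a row does not reach only later rows make up. A row lasts 1/10 s, in which the tool goes at most 50 mm and 8.59 degrees, less where a joint would pass 70% of its speed; a pose out of reach is approached as far as the arm can. A call with a gripper value outside its range is refused whole. The fingers move at their own pace and stop on an object; the grip force is fixed at half the most. Time passes only in rows, so rows that repeat a pose let the fingers close, or fill a call up. It gives the time, the measured TCP pose, the force, the opening and the grip force at its end, in the units of the state.
- get_obs(): the state, without advancing time (a new reading comes with each control period).
- snapshot(name): name is "side" or "top"; returns a dict with "pixels" (420x560x3 uint8, red, green, blue), "vertical_fov" (degrees; the focal length in pixels is half the picture's height over the tangent of half this angle, whatever the lens; pixels are square), "cx", "cy" (the principal point, pixels), "rvec" (rotation vector, rad) and "tvec" (3), from world to camera coordinates, as OpenCV has them. Camera axes: x right, y down, z forward; pixel columns grow to the right and rows downward; lengths in m; the calibration is good to about 2 mm. A picture is of the moment at which its call begins. There is no depth.
- close_job(): hands the job in; it is judged then, once.
Trained networks look in the newest picture that a camera, given by its name, has taken for a name from the list of things; names that differ only in an ending like _2 or _b are one class to them, and where a whole thing is asked for, a point or a joint stands for the part that bears it (a point fixed in the world has none). Each returns a list of dicts, best first, with "score" (0 to 1); they miss things now and then, are a little off and sometimes report something else, mostly with a low value. They report only what shows in the picture. A call takes as long as a camera call.
- masks_of(camera, query): "mask" (420x560 bool, what is visible of it) and "extent" ([left, top, right, bottom] in pixels, round what is visible of it).
- place_of(camera, query): "pixel" ([column, row] in pixels: a listed point, or the origin of a listed thing).
The state is a dict: "time": time; "joint_positions": joint angles; "qvel": joint speeds; "joint_torque": joint torques, N m; "tool_pos": TCP position; "ee_rot": TCP orientation; "wrist_force": force on the tool from outside, world axes, zero at the start; "wrist_torque": the same for the moment, N m; "width": finger opening in m; "finger_force": force on a finger pad.
Only numpy, scipy, OpenCV 4.12 (cv2) and the standard library are available. Lean on these libraries where they do the work, as an engineer would, in place of code of your own. Each camera call takes 0.05 s, during which the arm holds its last target. There are 200 camera calls.

## Working session

There is one attempt and no reset: what is moved stays moved. The work goes in short steps, Python scripts to look and compute and a tool call to move; the robot and the scene stay as the last step left them, time stands still between calls to the robot, and variables do not carry over. Pictures are saved under pics/ and viewed, at most 10 in all, crops included, and the job is handed in when it is done.

Besides the shell and the picture viewer there is one more tool, called as name(argument=value, ...), one argument or row to a line, values as JSON. apply_moves: Moves the arm, as the interface text tells. Its arguments: {"type":"object","properties":{"commands":{"type":"array"}},"required":["commands"]}

```bash
mkdir -p pics; cat > h.py <<'E'
from bench import *
import numpy as np, cv2
def cam(s):
    R=cv2.Rodrigues(np.array(s["rvec"],float))[0]; t=np.array(s["tvec"],float).ravel()
    f=210/np.tan(np.radians(s["vertical_fov"])/2)
    return R,t,f,s["cx"],s["cy"]
def ray(s,p):
    R,t,f,cx,cy=cam(s); d=R.T@np.array([(p[0]-cx)/f,(p[1]-cy)/f,1]); return -R.T@t,d
def atz(s,p,z):
    c,d=ray(s,p); return c+d*(z-c[2])/d[2]
def proj(s,X):
    R,t,f,cx,cy=cam(s); c=R@np.array(X)+t; return np.array([cx+f*c[0]/c[2],cy+f*c[1]/c[2]])
def tri(a,p,b,q):
    c1,d1=ray(a,p);c2,d2=ray(b,q)
    k=np.linalg.lstsq(np.c_[d1,-d2],c2-c1,rcond=None)[0]
    P,Q=c1+k[0]*d1,c2+k[1]*d2
    return (P+Q)/2,np.linalg.norm(P-Q)
E
python3 - <<'E'
from h import *
S={n:snapshot(n) for n in("side","top")}
for n in S: cv2.imwrite(f"pics/{n}0.png",S[n]["pixels"][...,::-1]); print(n,cam(S[n])[2],-cam(S[n])[0].T@cam(S[n])[1])
for q,z in [("valve_box",0),("spindle",.064),("lever_tip",.063),("door_hinge",.085),("door_edge",None),("bulb_carton",0),("tape_black",0),("tape_measure",0),("side_cutter",0),("screwdriver_a",0),("screw_carton",0),("tape_red",0)]:
    for n in S:
        r=place_of(n,q)
        for x in r[:2]: print(q,n,round(x["score"],2),np.round(x["pixel"],0),np.round(atz(S[n],x["pixel"],z),3) if z is not None else "")
o=get_obs(); print({k:np.round(o[k],3) for k in o})
E
```

```text
side 420.71661593010776 [ 0.30213496 -0.88999016  0.70275251]
top 388.8820799226076 [0.31551155 0.00717944 1.21884499]
valve_box side 0.6 [292. 220.] [0.578 0.07  0.   ]
valve_box top 0.91 [267. 185.] [0.568 0.068 0.   ]
spindle side 0.77 [284. 211.] [0.545 0.029 0.064]
spindle top 0.91 [276. 184.] [0.56  0.038 0.064]
lever_tip top 0.66 [248. 181.] [0.567 0.123 0.063]
lever_tip top 0.57 [332. 152.] [ 0.659 -0.135  0.063]
door_hinge side 0.95 [311. 217.] [ 0.596 -0.044  0.085]
door_hinge top 0.56 [302. 173.] [ 0.588 -0.042  0.085]
door_edge side 0.57 [326. 159.] 
door_edge top 0.64 [329. 151.] 
bulb_carton side 0.61 [248. 339.] [ 0.382 -0.322 -0.   ]
bulb_carton side 0.55 [309. 217.] [0.63  0.074 0.   ]
bulb_carton top 0.97 [391. 245.] [ 0.379 -0.321  0.   ]
tape_black side 0.97 [298. 331.] [ 0.487 -0.323  0.   ]
tape_black top 0.54 [391. 210.] [ 0.487 -0.324  0.   ]
tape_black top 0.3 [276. 182.] [0.577 0.039 0.   ]
tape_measure side 0.73 [352. 325.] [ 0.603 -0.335  0.   ]
tape_measure top 0.74 [175. 202.] [0.513 0.359 0.   ]
tape_measure top 0.39 [331. 151.] [ 0.683 -0.138  0.   ]
s
[... 307 characters left out ...]
0.325 -0.233  0.   ]
screw_carton top 0.56 [364. 268.] [ 0.306 -0.234  0.   ]
tape_red top 0.72 [390. 244.] [ 0.38  -0.319  0.   ]
tape_red top 0.61 [189. 141.] [0.716 0.322 0.   ]
{'time': np.float64(1.3), 'joint_positions': array([ 1.102,  0.087,  1.371,  0.   ,  1.684, -0.103]), 'qvel': array([-0.001,  0.001,  0.001,  0.001, -0.001, -0.001]), 'joint_torque': array([ 1.0000e-03, -3.4004e+01, -3.0260e+01,  7.2000e-02,  2.4000e-02,
        0.0000e+00]), 'tool_pos': array([0.197, 0.514, 0.205]), 'ee_rot': array([ 3.142, -0.   ,  2.776]), 'wrist_force': array([ 0.303,  0.528, -0.009]), 'wrist_torque': array([-0.07 , -0.006, -0.036]), 'finger_force': np.float64(0.0), 'width': np.float64(0.094)}
```

View pics/top0.png

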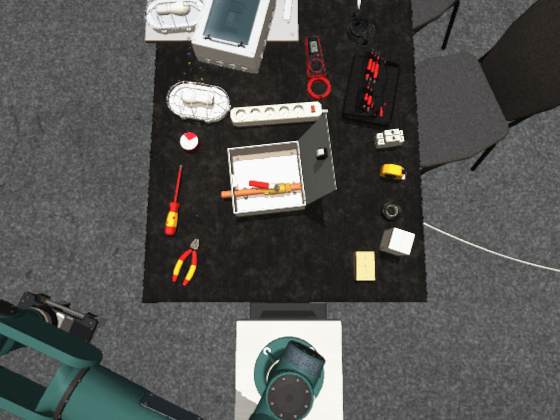

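View pics/side0.png

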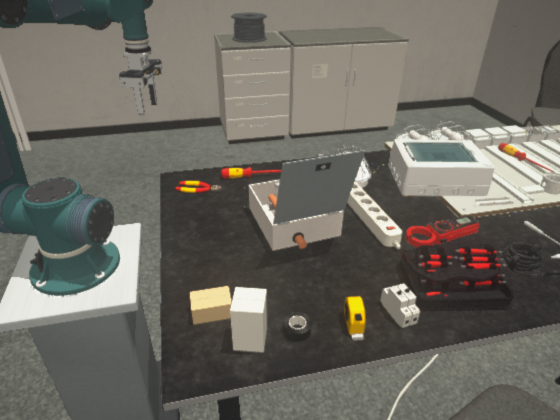

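The top picture shows the box with its rim corners near (228,150), (298,143), (305,208) and (233,214). The door leans out to the right (world -y), and the red lever lies at about (250–272, 184), nearly along the pipe. Next I'll take a closer look to get the pose.

```bash
python3 - <<'E'
import cv2
a=cv2.imread("pics/top0.png")[130:225,215:345]
cv2.imwrite("pics/crop_top.png",cv2.resize(a,None,fx=6,fy=6,interpolation=cv2.INTER_CUBIC))
a=cv2.imread("pics/side0.png")[145:255,240:375]
cv2.imwrite("pics/crop_side.png",cv2.resize(a,None,fx=5,fy=5,interpolation=cv2.INTER_CUBIC))
E
```

```text
(no output)
```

View pics/crop_top.png

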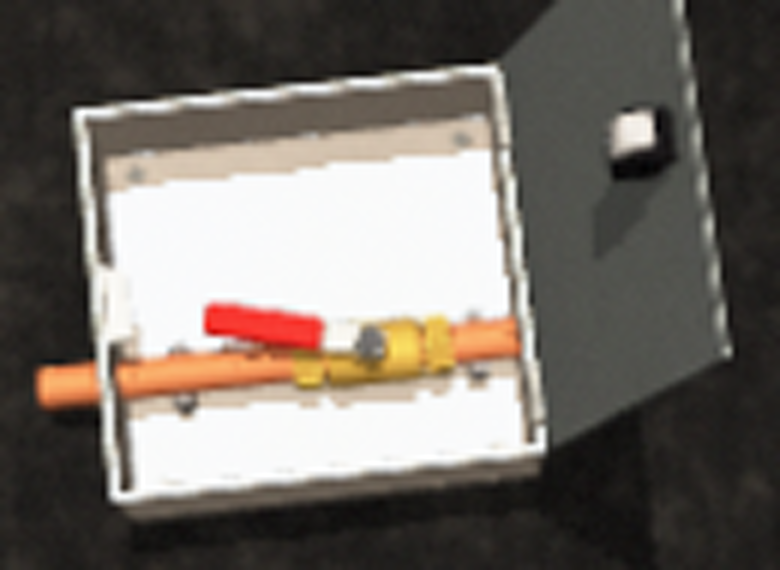

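View pics/crop_side.png

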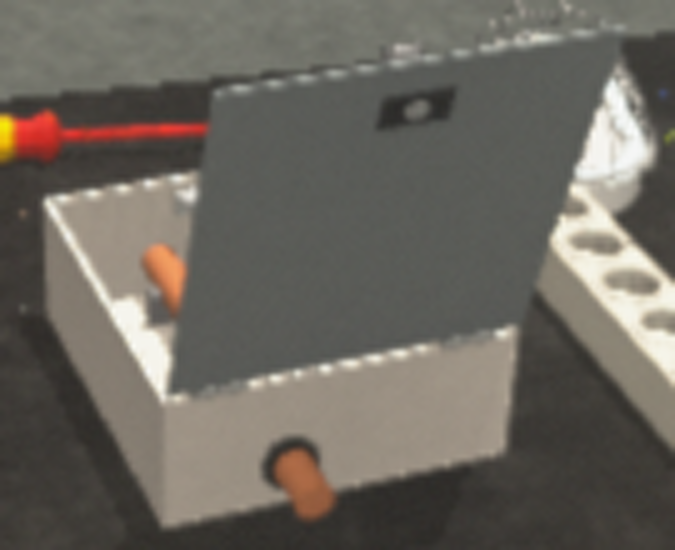

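The crops show the lever already turned a little off the pipe, with its tip at crop (207,320) and the spindle at (372,340). The door is past upright. I'll fit the box pose on the corners from both views.

```bash
cat > fit.py <<'E'
from h import *
from scipy.optimize import least_squares
S={n:snapshot(n) for n in("side","top")}
T=lambda u,v:np.array([215+u/6,130+v/6]); D=lambda u,v:np.array([240+u/5,145+v/5])
def door(a,x,r=.214): return [x,-.110+r*np.cos(a),.085+r*np.sin(a)]
def W(p,b): c,s=np.cos(p[2]),np.sin(p[2]); return [p[0]+c*b[0]-s*b[1],p[1]+s*b[0]+c*b[1],b[2]]
h=.083
obs=[("top",T(75,112),[.1,.105,h]),("top",T(497,68),[.1,-.11,h]),("top",T(543,450),[-.1,-.11,h]),("top",T(115,500),[-.1,.105,h]),
("side",D(47,200),[-.1,.105,h]),("side",D(168,400),[-.1,-.11,h]),("side",D(517,330),[.1,-.11,h]),("side",D(163,527),[-.1,-.11,0]),("side",D(507,455),[.1,-.11,0]),
("top",T(732,352),-.1),("side",D(218,92),-.1),("side",D(620,30),.1)]
f=lambda p:np.concatenate([proj(S[n],W(p,door(p[3],b) if np.isscalar(b) else b))-u for n,u,b in obs])
r=least_squares(f,[.57,.068,.1,1.8],loss="soft_l1"); p=r.x
print(p); print(f(p).reshape(-1,2).round(1).tolist())
sp=np.array(W(p,[-.03,-.03,.064])); print("spindle",sp,proj(S["top"],sp),T(372,340))
tip=atz(S["top"],T(207,320),.063); s2=atz(S["top"],T(372,340),.066); print("tip",tip,"sp obs",s2, np.linalg.norm(tip-sp))
d=tip-sp; a=np.arctan2(d[1],d[0]); print("valve",np.pi/2+p[2]-a)
E
python3 fit.py
```

```text
[0.57906477 0.06744547 0.11606915 1.88124728]
[[0.1, -0.7], [0.4, -1.3], [0.9, -0.3], [-0.2, -0.2], [-1.5, -0.8], [-1.2, 0.0], [0.2, -0.5], [-0.2, 0.3], [-0.7, -0.6], [0.4, -0.0], [-0.7, -0.0], [1.9, -1.0]]
spindle [0.55274089 0.03417306 0.064     ] [276.976991   186.04244374] [277.         186.66666667]
tip [0.56135131 0.11754499 0.063     ] sp obs [0.550407   0.03405106 0.066     ] 0.08382134400697927
valve 0.21898149054086957
```

apply_moves(
  commands=[
    [0,0,-0.1,0.031,-0.038,0,0],
    [0,0,-0.2,0.062,-0.076,0,0],
    [0,0,-0.3,0.093,-0.114,0,0],
    [0,0,-0.4,0.124,-0.152,0,0],
    [0,0,-0.5,0.155,-0.19,0,0],
  ],
)

```text
time: 1.9
tool_pos: [0.3526, 0.3221, 0.2057]
ee_rot: [3.141, 0.0, 2.272]
wrist_force: [0.9, 0.2, -0.2]
width: 0.0575
finger_force: 0.0
```

apply_moves(
  commands=[
    [0,0,-0.12,0.031,-0.038,0,0],
    [0,0,-0.24,0.062,-0.076,0,0],
    [0,0,-0.36,0.093,-0.114,0,0],
    [0,0,-0.48,0.124,-0.152,0,0],
    [0,0,-0.589,0.155,-0.19,0,0],
  ],
)

```text
time: 2.4
tool_pos: [0.5078, 0.1318, 0.2058]
ee_rot: [3.141, -0.0, 1.682]
wrist_force: [0.4, 0.8, 0.8]
width: 0.0175
finger_force: 0.0
```

apply_moves(
  commands=[
    [0,0,0,0.008,-0.013,-0.02,0],
    [0,0,0,0.015,-0.025,-0.05,0],
    [0,0,0,0.015,-0.025,-0.08,0],
    [0,0,0,0.015,-0.025,-0.1,0],
    [0,0,0,0.015,-0.025,-0.1,0],
  ],
)

```text
time: 2.9
tool_pos: [0.5192, 0.1081, 0.1017]
ee_rot: [-3.134, -0.0, 1.686]
wrist_force: [-0.8, -0.3, -0.6]
width: 0.0007
finger_force: 0.0
```

```bash
cat > sweep.py <<'E'
from h import *
p=[.57906,.06745,.116]
c,s=np.cos(p[2]),np.sin(p[2])
cw=lambda b:np.array([p[0]+c*b[0]-s*b[1],p[1]+s*b[0]+c*b[1]])
for th in np.radians([0,15,30,45,60,70,80,85,90]):
    r=.070+.0145*th/(np.pi/2)
    K=np.array([-.03+r*np.sin(th)-.009*np.cos(th),-.03+r*np.cos(th)+.009*np.sin(th)])
    print(round(np.degrees(th)),cw(K-np.array([.0125,-.008])).round(4))
S=snapshot("top");cv2.imwrite("pics/t1.png",cv2.resize(S["pixels"][130:225,215:345,::-1],None,fx=6,fy=6))
o=get_obs();print(o["tool_pos"],o["wrist_force"])
E
python3 sweep.py
```

```text
0 [0.5224 0.1092]
15 [0.541  0.1136]
30 [0.5608 0.1129]
45 [0.5803 0.1068]
60 [0.5979 0.0955]
70 [0.608  0.0852]
80 [0.6162 0.073 ]
85 [0.6195 0.0664]
90 [0.6223 0.0594]
[0.52062908 0.10840667 0.10403622] [-0.29203576  0.23315519  0.07393212]
```

View pics/t1.png

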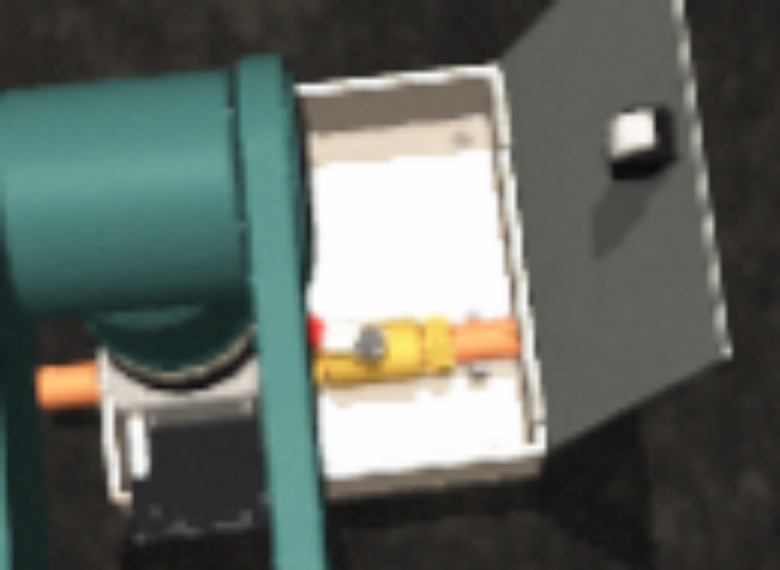

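The arm hides the lever in this picture, so I'll rely on the fit and on contact force. Lowering beside the lever.

apply_moves(
  commands=[
    [0,0,0,0,0,-0.02,0],
    [0,0,0,0,0,-0.04,0],
    [0,0,0,0,0,-0.056,0],
    [0,0,0,0,0,-0.056,0],
    [0,0,0,0,0,-0.056,0],
  ],
)

```text
time: 3.45
tool_pos: [0.5228, 0.1089, 0.0512]
ee_rot: [3.139, 0.0, 1.687]
wrist_force: [0.4, 0.1, 1.0]
width: 0.0002
finger_force: 0.0
```

apply_moves(
  commands=[
    [0,0,0,0.006,0.002,0,0],
    [0,0,0,0.013,0.003,0,0],
    [0,0,0,0.019,0.004,0,0],
    [0,0,0,0.029,0.005,0,0],
    [0,0,0,0.038,0.004,0,0],
  ],
)

```text
time: 3.95
tool_pos: [0.558, 0.1124, 0.0491]
ee_rot: [-3.135, 0.0, 1.687]
wrist_force: [-6.3, -1.5, 2.4]
width: 0.0007
finger_force: 2.6
```

apply_moves(
  commands=[
    [0,0,0,0.01,-0.002,0,0],
    [0,0,0,0.019,-0.006,0,0],
    [0,0,0,0.028,-0.011,0,0],
    [0,0,0,0.037,-0.017,0,0],
    [0,0,0,0.047,-0.028,0,0],
  ],
)

```text
time: 4.45
tool_pos: [0.6042, 0.0862, 0.0482]
ee_rot: [-3.134, -0.003, 1.688]
wrist_force: [-5.5, 2.8, -0.3]
width: 0.0002
finger_force: 2.7
```

apply_moves(
  commands=[
    [0,0,0,0.004,-0.006,0,0],
    [0,0,0,0.008,-0.012,0,0],
    [0,0,0,0.01,-0.016,0,0],
    [0,0,0,0.011,-0.019,0,0],
    [0,0,0,0.011,-0.019,0,0],
  ],
)

```text
time: 4.95
tool_pos: [0.6176, 0.0658, 0.0491]
ee_rot: [-3.141, -0.001, 1.687]
wrist_force: [-1.5, 2.8, -0.9]
width: 0.0006
finger_force: 1.5
```

Now slow pushes to the stop along box -y (world (0.116, -0.993)).

apply_moves(
  commands=[
    [0,0,0,0.0005,-0.0015,0,0],
    [0,0,0,0.001,-0.003,0,0],
    [0,0,0,0.0015,-0.0045,0,0],
    [0,0,0,0.002,-0.006,0,0],
    [0,0,0,0.002,-0.006,0,0],
  ],
)

```text
time: 5.45
tool_pos: [0.6189, 0.0619, 0.0493]
ee_rot: [-3.14, -0.004, 1.687]
wrist_force: [-4.0, 7.7, -0.9]
width: 0.0007
finger_force: 4.1
```

apply_moves(
  commands=[
    [0,0,0,0,-0.0005,0,0],
    [0,0,0,0,-0.001,0,0],
    [0,0,0,0,-0.0015,0,0],
    [0,0,0,0,-0.002,0,0],
    [0,0,0,0,-0.002,0,0],
  ],
)

```text
time: 5.95
tool_pos: [0.619, 0.0615, 0.0493]
ee_rot: [-3.141, -0.007, 1.688]
wrist_force: [-3.9, 10.5, -1.1]
width: 0.0004
finger_force: 5.5
```

apply_moves(
  commands=[
    [0,0,0,0,-0.001,0,0],
    [0,0,0,0,-0.002,0,0],
    [0,0,0,0,-0.003,0,0],
    [0,0,0,0,-0.004,0,0],
    [0,0,0,0,-0.004,0,0],
  ],
)

```text
time: 6.45
tool_pos: [0.6192, 0.0605, 0.0494]
ee_rot: [3.141, -0.012, 1.689]
wrist_force: [-3.4, 16.4, -1.4]
width: 0.0006
finger_force: 8.5
```

apply_moves(
  commands=[
    [0,0,0,0,-0.001,0,0],
    [0,0,0,0,-0.002,0,0],
    [0,0,0,0,-0.003,0,0],
    [0,0,0,0,-0.004,0,0],
    [0,0,0,0,-0.0045,0,0],
  ],
)

```text
time: 6.95
tool_pos: [0.6194, 0.0594, 0.0496]
ee_rot: [3.139, -0.018, 1.69]
wrist_force: [-2.9, 23.7, -2.0]
width: 0.0007
finger_force: 12.1
```

apply_moves(
  commands=[
    [0,0,0,0,-0.0005,0,0],
    [0,0,0,0,-0.001,0,0],
    [0,0,0,0,-0.001,0,0],
    [0,0,0,0,-0.001,0,0],
    [0,0,0,0,-0.001,0,0],
  ],
)

```text
time: 7.45
tool_pos: [0.6193, 0.0593, 0.0496]
ee_rot: [3.139, -0.019, 1.69]
wrist_force: [-2.5, 24.8, -1.7]
width: 0.0006
finger_force: 12.5
```

apply_moves(
  commands=[
    [0,0,0,0,0,0,0],
    [0,0,0,0,0,0,0],
    [0,0,0,0,0,0,0],
    [0,0,0,0,0,0,0],
    [0,0,0,0,0,0,0],
  ],
)

```text
time: 7.95
tool_pos: [0.6194, 0.0592, 0.0496]
ee_rot: [3.139, -0.019, 1.69]
wrist_force: [-1.6, 24.8, -1.9]
width: 0.0002
finger_force: 12.5
```

apply_moves(
  commands=[
    [0,0,0,0,0.01,0,0],
    [0,0,0,0,0.02,0,0],
    [0,0,0,0,0.036,0,0],
    [0,0,0,0,0.036,0.03,0],
    [0,0,0,0,0.036,0.08,0],
  ],
)

```text
time: 8.45
tool_pos: [0.6178, 0.0838, 0.1262]
ee_rot: [-3.134, 0.001, 1.687]
wrist_force: [0.3, -0.6, 0.0]
width: 0.0007
finger_force: 0.0
```

apply_moves(
  commands=[
    [0,0,0,0,0,0.05,0],
    [0,0,0,0,0,0.1,0],
    [0,0,0,0,0,0.15,0],
    [0,0,0,0,0,0.2,0],
    [0,0,0,0,0,0.22,0],
  ],
)

```text
time: 8.95
tool_pos: [0.6212, 0.0835, 0.3577]
ee_rot: [3.128, 0.002, 1.685]
wrist_force: [-0.5, 1.1, 0.2]
width: 0.0008
finger_force: 0.0
```

apply_moves(
  commands=[
    [0,0,0,-0.004,-0.048,0,0],
    [0,0,0,-0.008,-0.096,0,0],
    [0,0,0,-0.012,-0.144,0,0],
    [0,0,0,-0.016,-0.192,0,0],
    [0,0,0,-0.018,-0.22,0,0],
  ],
)

```text
time: 9.45
tool_pos: [0.6015, -0.1402, 0.3503]
ee_rot: [3.14, 0.003, 1.682]
wrist_force: [0.2, -0.1, -0.6]
width: 0.0004
finger_force: 0.0
```

```bash
python3 - <<'E'
from h import *
S={n:snapshot(n) for n in("side","top")}
a=S["side"]["pixels"][100:260,200:400]; b=S["top"]["pixels"][110:225,215:360]
a=cv2.resize(a,(400,320));b=cv2.resize(b,(400,320),interpolation=2)
cv2.imwrite("pics/p2.png",np.hstack([a,b])[...,::-1])
for q in("lever_tip","door_edge"): print(q,[(round(x["score"],2),np.round(x["pixel"]),atz(S["top"],x["pixel"],.063).round(3)) for x in place_of("top",q)][:2])
print(get_obs()["tool_pos"],get_obs()["wrist_force"])
E
```

```text
lever_tip []
door_edge [(0.57, array([332., 148.]), array([ 0.672, -0.134,  0.063])), (0.3, array([306., 172.]), array([ 0.595, -0.056,  0.063]))]
[ 0.60200079 -0.13673197  0.35007387] [ 0.52299638 -0.35366525  0.38381609]
```

View pics/p2.png

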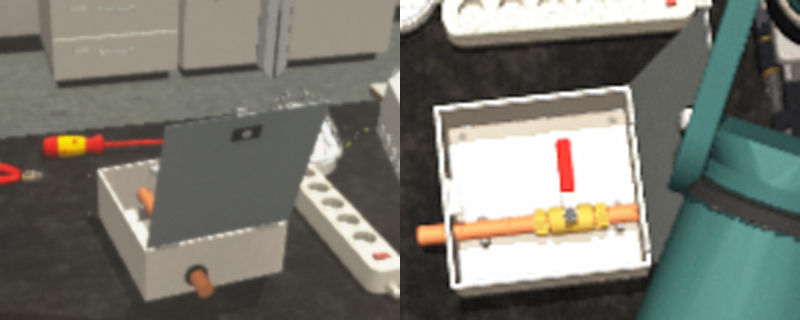

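The lever is across the pipe, at right crop (571,215) to (563,140), and the door is untouched. Now going down behind the door.

apply_moves(
  commands=[
    [0,0,0,0.001,-0.01,-0.02,0],
    [0,0,0,0.001,-0.01,-0.05,0],
    [0,0,0,0.001,-0.01,-0.08,0],
    [0,0,0,0.001,-0.01,-0.11,0],
    [0,0,0,0.001,-0.01,-0.11,0],
  ],
)

```text
time: 10.15
tool_pos: [0.6009, -0.1435, 0.2342]
ee_rot: [-3.133, -0.004, 1.689]
wrist_force: [-0.4, 0.2, -0.6]
width: 0.0004
finger_force: 0.0
```

apply_moves(
  commands=[
    [0,0,0,-0.001,0.01,0,0],
    [0,0,0,-0.002,0.02,0,0],
    [0,0,0,-0.004,0.035,0,0],
    [0,0,0,-0.006,0.05,0,0],
    [0,0,0,-0.008,0.065,0,0],
  ],
)

```text
time: 10.65
tool_pos: [0.5951, -0.0797, 0.2413]
ee_rot: [3.138, 0.002, 1.687]
wrist_force: [0.1, -1.3, 0.7]
width: 0.0004
finger_force: 0.9
```

apply_moves(
  commands=[
    [0,0,0,-0.001,0.012,0,0],
    [0,0,0,-0.002,0.024,0,0],
    [0,0,0,-0.004,0.036,0,0],
    [0,0,0,-0.005,0.048,0,0],
    [0,0,0,-0.007,0.06,0,0],
  ],
)

```text
time: 11.15
tool_pos: [0.5874, -0.02, 0.2387]
ee_rot: [-3.14, -0.0, 1.687]
wrist_force: [0.3, -1.0, -1.2]
width: 0.0005
finger_force: 0.7
```

apply_moves(
  commands=[
    [0,0,0,-0.001,0.012,0,0],
    [0,0,0,-0.002,0.024,0,0],
    [0,0,0,-0.004,0.036,0,0],
    [0,0,0,-0.005,0.048,0,0],
    [0,0,0,-0.007,0.06,0,0],
  ],
)

```text
time: 11.65
tool_pos: [0.5806, 0.0404, 0.2396]
ee_rot: [3.141, -0.0, 1.687]
wrist_force: [-0.6, -0.4, 0.4]
width: 0.0006
finger_force: 0.2
```

apply_moves(
  commands=[
    [0,0,0,-0.001,0.012,0,0],
    [0,0,0,-0.002,0.024,0,0],
    [0,0,0,-0.003,0.034,0,0],
    [0,0,0,-0.003,0.034,0,0],
    [0,0,0,-0.003,0.034,0,0],
  ],
)

```text
time: 12.15
tool_pos: [0.5778, 0.0733, 0.2395]
ee_rot: [3.142, 0.0, 1.687]
wrist_force: [-0.0, 1.1, 0.4]
width: 0.0004
finger_force: 0.0
```

apply_moves(
  commands=[
    [0,0,0,0,0,0.02,0],
    [0,0,0,0,0,0.04,0],
    [0,0,0,0,0,0.04,0],
    [0,0,0,0,0,0.04,0],
    [0,0,0,0,0,0.04,0],
  ],
)

```text
time: 12.65
tool_pos: [0.5774, 0.0728, 0.278]
ee_rot: [-3.14, -0.0, 1.686]
wrist_force: [0.9, 1.1, -0.5]
width: 0.0004
finger_force: 0.0
```

apply_moves(
  commands=[
    [0,0,0,0,0,0,0],
    [0,0,0,0,0,0,0],
    [0,0,0,0,0,0,0],
    [0,0,0,0,0,0,0],
    [0,0,0,0,0,0,0],
  ],
)

```text
time: 13.15
tool_pos: [0.5777, 0.0731, 0.2794]
ee_rot: [-3.142, 0.0, 1.687]
wrist_force: [0.4, -0.1, 0.9]
width: 0.0007
finger_force: 0.0
```

apply_moves(
  commands=[
    [0,0,0,0,0,0,0],
    [0,0,0,0,0,0,0],
    [0,0,0,0,0,0,0],
    [0,0,0,0,0,0,0],
    [0,0,0,0,0,0,0],
  ],
)

```text
time: 13.65
tool_pos: [0.5777, 0.0732, 0.2795]
ee_rot: [3.141, 0.0, 1.687]
wrist_force: [0.2, -0.5, -0.1]
width: 0.0005
finger_force: 0.0
```

apply_moves(
  commands=[
    [0,0,0,0,0,0,0],
    [0,0,0,0,0,0,0],
    [0,0,0,0,0,0,0],
    [0,0,0,0,0,0,0],
    [0,0,0,0,0,0,0],
  ],
)

```text
time: 14.15
tool_pos: [0.5777, 0.0731, 0.2795]
ee_rot: [3.142, 0.0, 1.687]
wrist_force: [-0.1, -0.2, 1.2]
width: 0.0006
finger_force: 0.0
```

```bash
python3 - <<'E'
from h import *
S=snapshot("side")
cv2.imwrite("pics/p3.png",cv2.resize(S["pixels"][100:280,190:400],None,fx=3,fy=3)[...,::-1])
p=[.57906,.06745,.116];c,s=np.cos(.116),np.sin(.116)
for a in (0,.08,.3,.6):
  print(a,[(proj(S,[p[0]+c*x-s*y,p[1]+s*x+c*y,.085+.214*np.sin(a)])-[190,100])*3 for x in(-.1,.1) for y in [-.11+.214*np.cos(a)]])
E
```

```text
0 [array([174.02879834, 251.32830826]), array([363.23966352, 218.78026505])]
0.08 [array([173.69764396, 236.27242988]), array([364.41825037, 204.14078954])]
0.3 [array([174.92113114, 197.69598067]), array([370.60371873, 166.49012328])]
0.6 [array([181.94459033, 154.16984941]), array([386.17002027, 123.63705781])]
```

View pics/p3.png

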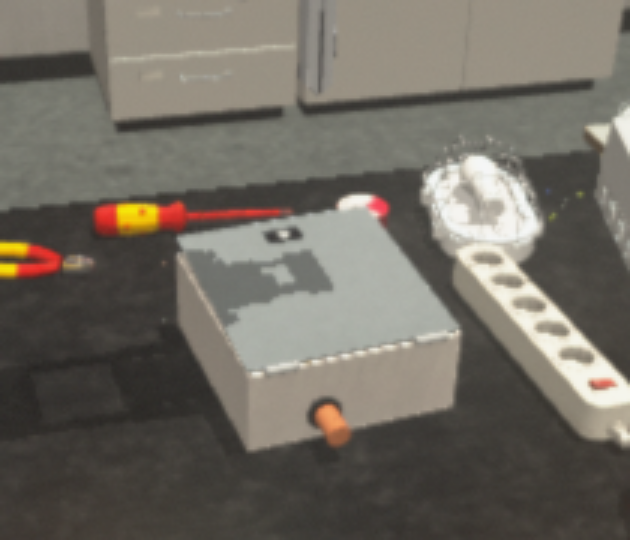

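The door rests on its latch at about 0.08 rad, with its corner at crop (177,236) as predicted. Now pressing near the free edge, beside the latch plate.

apply_moves(
  commands=[
    [0,0,0,-0.015,0.03,-0.02,0],
    [0,0,0,-0.03,0.06,-0.05,0],
    [0,0,0,-0.039,0.078,-0.09,0],
    [0,0,0,-0.039,0.078,-0.13,0],
    [0,0,0,-0.039,0.078,-0.16,0],
  ],
)

```text
time: 14.7
tool_pos: [0.5372, 0.1517, 0.1169]
ee_rot: [-3.139, 0.0, 1.688]
wrist_force: [-0.1, -0.2, -0.5]
width: 0.0009
finger_force: 0.0
```

apply_moves(
  commands=[
    [0,0,0,0,0,-0.005,0],
    [0,0,0,0,0,-0.01,0],
    [0,0,0,0,0,-0.015,0],
    [0,0,0,0,0,-0.02,0],
    [0,0,0,0,0,-0.023,0],
  ],
)

```text
time: 15.2
tool_pos: [0.5404, 0.1515, 0.099]
ee_rot: [3.137, -0.001, 1.687]
wrist_force: [-1.0, -0.5, 8.2]
width: 0.0005
finger_force: 4.4
```

apply_moves(
  commands=[
    [0,0,0,0,0,-0.003,0],
    [0,0,0,0,0,-0.006,0],
    [0,0,0,0,0,-0.009,0],
    [0,0,0,0,0,-0.011,0],
    [0,0,0,0,0,-0.011,0],
  ],
)

```text
time: 15.7
tool_pos: [0.5396, 0.1512, 0.0868]
ee_rot: [3.139, -0.0, 1.687]
wrist_force: [-0.0, 0.1, 5.0]
width: 0.0006
finger_force: 2.4
```

apply_moves(
  commands=[
    [0,0,0,0,0,-0.002,0],
    [0,0,0,0,0,-0.004,0],
    [0,0,0,0,0,-0.005,0],
    [0,0,0,0,0,-0.006,0],
    [0,0,0,0,0,-0.006,0],
  ],
)

```text
time: 16.2
tool_pos: [0.5398, 0.1512, 0.0864]
ee_rot: [3.137, 0.0, 1.687]
wrist_force: [-9.8, -0.7, 25.4]
width: 0.0002
finger_force: 12.7
```

Hard down at z = 0.086 with 25 N, so the door is at its stop. Lifting clear to check.

apply_moves(
  commands=[
    [0,0,0,0,0,0.02,0],
    [0,0,0,0,0,0.06,0],
    [0,0,0,0,0,0.11,0],
    [0,0,0,0,0,0.16,0],
    [0,0,0,0,0,0.2,0],
  ],
)

```text
time: 16.7
tool_pos: [0.5389, 0.1511, 0.2824]
ee_rot: [3.139, -0.0, 1.687]
wrist_force: [0.5, -0.3, 1.0]
width: 0.0003
finger_force: 0.0
```

apply_moves(
  commands=[
    [0,0,0,0,0,0,0],
    [0,0,0,0,0,0,0],
    [0,0,0,0,0,0,0],
    [0,0,0,0,0,0,0],
    [0,0,0,0,0,0,0],
  ],
)

```text
time: 17.2
tool_pos: [0.5381, 0.151, 0.2774]
ee_rot: [-3.138, 0.0, 1.687]
wrist_force: [0.2, 0.2, 0.1]
width: 0.0004
finger_force: 0.0
```

```bash
python3 - <<'E'
from h import *
S=snapshot("side")
cv2.imwrite("pics/p4.png",cv2.resize(S["pixels"][100:280,190:400],None,fx=3,fy=3)[...,::-1])
print(get_obs()["wrist_force"])
E
```

```text
[-0.07570989  0.41570237 -0.41674235]
```

View pics/p4.png

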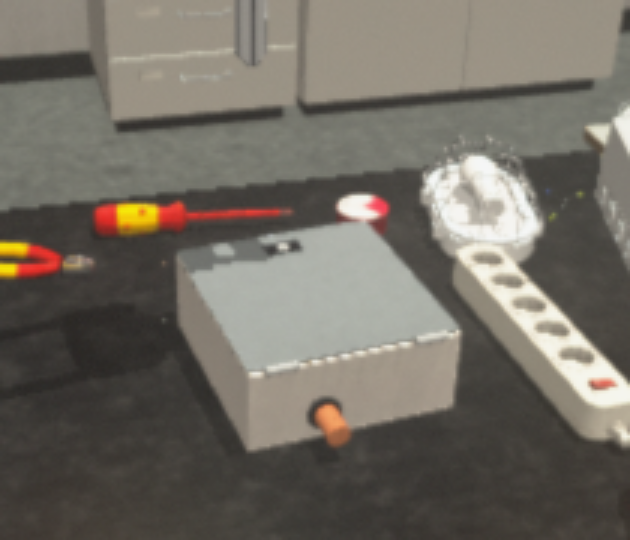

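The door now stays flat with the arm clear: its corners at (177,252) and (364,221) match angle 0. Nothing else in this view has moved, so I'm handing in.

```bash
python3 -c "
from bench import *
print(close_job())"
```

```text
the job is handed in; nothing more can be done
None
```

The valve is shut: I held the lever against its stop at about 25 N (roughly 2.5 kg, above the 1.5 kg asked but below the 4 kg limit) for a good half second. The door then stayed flat after I pressed it down and let go, so the latch should be in, the bystanders were left alone, and the job was handed in at about 17 s.

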